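# Cover the wire reel and hold the dancer arm forward for threading

## Robot

A 6-joint arm with a two-finger parallel gripper is mounted at the origin on a cart in front of the work surface, level with it; the furniture and walls round the work are solid. World frame = base frame: x ahead of the robot, y to its left, z up, the work surface at z = 0. Lengths are in mm, angles in rad, forces in N, time in s.
With the tool pointing down it reaches from about 400 to 825 mm from the base axis. Payload 7 kg.
Tool frame: the origin (TCP) lies at the centre of the arm's flange, where the gripper is bolted on; the fingertips stand 173 mm ahead of it and the grasp point (between the pads) lies env.grip_point_offset ahead of it (env.grip_point_offset is the distance from the TCP to the grasp point, in mm); z points along the fingers, y is the line along which they close (so a half turn about z gives the same grasp; the last joint's range is limited). The gripper opens to 85 mm and grips with 20 to 120 N. Pads are 22 mm wide; open, the fingers measure 114 mm over their backs; the gripper's body (76 mm by 85 mm) begins 54 mm behind the grasp point. The pads swing forward as they close: fully open they stand 13 mm farther back than shut.
Start: joints at [-0.857, 0.359, 0.012, 0, -1.224, -0.288], TCP at [278.781, -614.717, 404.702] pointing down, gripper open.
Joint ranges: [-3.07, 3.07], [-1.43, 2.12], [-1.02, 1.25], [-3.03, 1.67], [-3.05, -0], [-3.03, 3.03]. Speed limits (rad/s): [2.39, 2.39, 3.01, 3.14, 3.14, 3.14].

## Interface

Orientations are given as a unit quaternion [x, y, z, w].
In Python, from workcell import env, vision, read_state gives the robot as it stands (env), with the cameras (vision) and the readings as plain functions.
- The arm moves only by the tool run_rows, called after ">>>" by a JSON object that holds its "method" and its "body". Schema: {"type":"object","properties":{"plan":{"type":"array","items":{"type":"number"},"minItems":7,"maxItems":140},"grip_force":{"type":"number"},"only":{"type":"string"},"quiet":{"type":"boolean"},"lines":{"type":"string"}},"required":["plan"],"additionalProperties":false}. plan is one flat list of numbers that holds 1 to 20 rows one after another, with no inner brackets; each row has 7 numbers: a rotation vector rx, ry, rz in fractions of the full range, 1 being 4 rad, then dx, dy, dz in shares of 750 mm (1.0 is 750 mm), then the finger opening in mm; each row is the pose to reach, as a shift and turn from the pose commanded when the call began, along the tool's axes at that moment; what a row does not reach only later rows make up. A row lasts 1/10 s, in which the tool goes at most 50 mm and 0.15 rad, less where a joint would pass 70% of its speed; a pose out of reach is approached as far as the arm can. The fingers move at their own pace and stop on an object; grip_force is the grip in N (left out, the last holds). Time passes only in rows, so rows that do not move let the fingers close. The tool returns the time, the measured TCP pose, the force, the opening and the grip force at its end. only (a regular expression) keeps the lines of the reply that match it, lines (a string "A,B") keeps lines A to B, and quiet returns only ok. Input that does not fit is refused with a message, and nothing moves.
- read_state(): the state, without advancing time (a new reading comes with each control period).
- vision.snapshot(name): name is "scene" or "side" or "wrist"; returns a dict with "image" (400x640x3 uint8, blue, green, red), "camera_matrix" (3x3 intrinsics, pixels), "position" and "orientation" of the camera in the world. Camera axes: x right, y up, looking along -z (the intrinsics and any distortion apply to the point x, -y, -z); pixel columns grow to the right and rows downward; lengths in mm; the calibration is good to about 2 mm. A picture is of the moment at which its call begins. There is no depth.
- env.hand_in(): hands the job in; it is judged then, once.
The state is a dict: "time_s": time; "joint_pos": joint angles; "qvel": joint speeds; "tau": joint torques, N m; "eef_pos": TCP position; "tool_rot": TCP orientation; "contact_force": force on the tool from outside, world axes, zero at the start; "moment": the same for the moment, N m; "grip_width": finger opening in mm; "gripper_force": force on a finger pad.
Only numpy, scipy, OpenCV 4.12 (cv2) and the standard library are available. Lean on these libraries where they do the work, as an engineer would, in place of code of your own. Each camera call takes 0.05 s, during which the arm holds its last target. There are 200 camera calls.

## Task

I want to thread wire through the bench wire pay-off. Lower its open blue-framed cover gently until it lies fully shut over the reel; then swing the sprung dancer arm, the one with the red knob at its end, forward (away from the cover's hinge) all the way to its stop, which takes the brake off the reel, and stay there: you finish while your fingers are holding the arm at the stop, with the cover still shut. Do not slam the cover or let the arm fly back, and leave the two loose spools and the pliers beside the machine where they are.

Things in the scene. Friction and masses are not known exactly. Their poses are not given: they have to be found in the camera images.
- dereeler: Bench wire pay-off, fixed. Base plate 212 (x) x 182 (y) mm, top 12 mm up; origin centre of its underside, x axis to its rear (hinge side, roughly away from the robot), y to its left. On it a grey open-topped case, x -51..51, y -13..53 mm, 86 mm high, with a brass wire reel; right of it (y -25 to -91 mm) swings the dancer arm. 75 mm post with white eyelet at x -94, y -32 mm.
- cover (a joint): Hinged cover angle: 0 = shut flat on the case, 1.57 = upright, up to 1.95 leaning to the rear; starts at 1.5 to 1.9. A stiff hinge keeps it where it is left; 1 to 3 N at the lip move it. Blue frame with clear window, 108 x 73 x 4 mm, 11 mm skirt, black finger lip at the free edge. Fingers that rub on the lip's bead as they leave can lift it again; pressing just behind the bead avoids that.
- cover_lip (a point): Centre of the round bead (10 mm thick, 50 mm long along the machine's y) at the cover's free edge, 122 mm from the hinge axis. Shut, it lies at x -68, y 20, z 91.5 mm in the machine's frame. The cover is shut by pushing the outer (rear) side of this lip forward and down.
- cover_hinge (a point): Hinge axis of the cover, at x 54, y 20, z 88.5 mm in the machine's frame; the axis runs along the machine's y.
- dancer_hinge (a joint): Dancer arm angle: 0 = at rest on the rear stop, leaning 0.70 rad to the rear of upright; grows as it swings forward through upright (0.70) to the front stop at 1.40, leaning 0.70 rad forward. A spring always pulls it back: about 3 N at the knob at rest, 8 N at the front stop.
- dancer_pivot (a point): Pivot of the dancer arm, at x -28, y -42, z 62 mm in the machine's frame; the axis runs along the machine's y.
- knob_mid (a point): Middle of the red knob at the end of the dancer arm, 130 mm from the pivot: round bar 15 mm thick, 42 mm long along the machine's y (y -49 to -91 mm, this point at -70 mm), free for fingers before, behind and above. A white 32 mm pulley sits on the arm's other side. Knob height 161 mm at rest and at the front stop, 192 mm when upright.
- spool_red: Bystander: spool of red wire, 42 mm across, 50 mm high, standing left of the machine; origin in the centre of its underside.
- spool_steel: Bystander: spool of steel wire, 40 mm across, 36 mm high, standing left of the machine; origin in the centre of its underside.
- pliers_blue: Bystander: pliers with blue grips, 46 x 179 x 16 mm, lying right of the machine; origin in the centre of its underside.
- dancer: The dancer arm itself: aluminium bar 12 x 6 mm with the red knob and white pulley at its end; origin on the pivot, its z axis along the arm to the knob, y as the machine's y.

How it is judged:
By the outcome, as a careful person would: the job done as asked, in the order asked, and still so for the second after the job is handed in, while the arm keeps its last pose, push and grip.
It also fails if it takes over 45 s, if anything falls off the work surface, if the arm or the gripper's body presses on something with over 40 N, if the wrist force passes 120 N, or if a joint passes its speed limit or range.

## Working session

There is one attempt and no reset: what is moved stays moved. The work goes in short steps, Python scripts to look and compute and a tool call to move; the robot and the scene stay as the last step left them, time stands still between calls to the robot, and variables do not carry over. Pictures are saved under pics/ and viewed, at most 10 in all, crops included, and the job is handed in when it is done.

```bash
ls; mkdir -p pics
```

Run:
```python
from workcell import env, vision, read_state
import cv2,numpy as np
s=read_state();print(s['time_s'],s['eef_pos'],s['tool_rot'],env.grip_point_offset,s['grip_width'])
for n in("scene","side"):
    d=vision.snapshot(n);cv2.imwrite(f"pics/{n}0.png",d["image"]);print(n,d["camera_matrix"],d["position"],d["orientation"],[k for k in d])
```

```text
pics
workcell.py
0.0 [ 278.74369965 -614.54144003  403.7988228 ] [-2.11260101e-01  9.77429556e-01  7.64861590e-04 -2.18509409e-04] 154.70000000000002 85.45813323527886
scene [[484.38835177   0.         322.30152891]
 [  0.         484.38835177 201.94504847]
 [  0.           0.           1.        ]] [136.3707514  489.87101918 862.69987438] [-0.13155322  0.31704507  0.87701915 -0.33617494] ['image', 'camera_matrix', 'position', 'orientation']
side [[362.61613772   0.         319.98341885]
 [  0.         362.61613772 201.29709069]
 [  0.           0.           1.        ]] [317.39962633 746.52263237 496.37787809] [-0.10224956  0.51756788  0.83631966 -0.14912393] ['image', 'camera_matrix', 'position', 'orientation']
```

View pics/scene0.png

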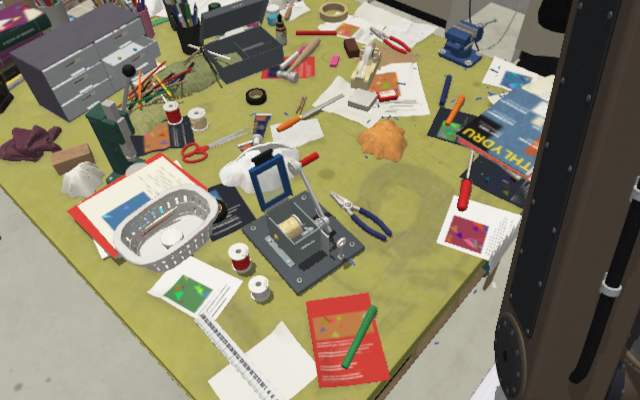

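View pics/side0.png

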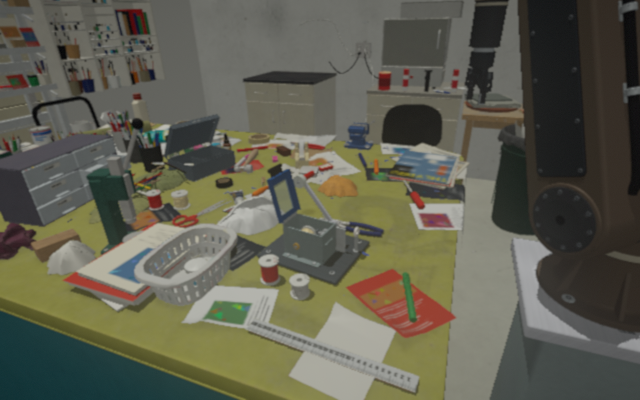

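Scene view: the machine's dark plate has corners near (243,228), (300,293) and (364,243), the cover's frame is at (270,180) and the red knob near (308,160). I'll enlarge both views to get precise pixels.

Create h.py:
```python
import numpy as np,cv2
from scipy.spatial.transform import Rotation as R
from workcell import env, vision, read_state
def cam(n):
    d=vision.snapshot(n);return d
def ray(d,u,v):
    K=d["camera_matrix"];p=np.linalg.solve(K,[u,v,1.]);p=p*[1,-1,-1]
    return np.array(d["position"]),R.from_quat(d["orientation"]).apply(p/np.linalg.norm(p))
def onz(d,u,v,z):
    o,r=ray(d,u,v);return o+r*(z-o[2])/r[2]
def tri(a,b):
    (o,r),(p,s)=a,b
    t=np.linalg.lstsq(np.c_[r,-s],p-o,rcond=None)[0]
    return (o+r*t[0]+p+s*t[1])/2,np.linalg.norm(o+r*t[0]-p-s*t[1])
def proj(d,X):
    c=R.from_quat(d["orientation"]).inv().apply(np.array(X)-d["position"])*[1,-1,-1]
    q=c@d["camera_matrix"].T;return q[...,:2]/q[...,2:]
```

Run:
```python
import cv2
a=cv2.imread("pics/scene0.png")[140:300,230:390];cv2.imwrite("pics/c1.png",cv2.resize(a,(800,800),interpolation=cv2.INTER_CUBIC)[:600] if 0 else cv2.resize(a,(600,600),interpolation=cv2.INTER_CUBIC))
a=cv2.imread("pics/side0.png")[155:285,250:390];cv2.imwrite("pics/c2.png",cv2.resize(a,(630,585),interpolation=cv2.INTER_CUBIC))
```

```text
(no output)
```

View pics/c1.png

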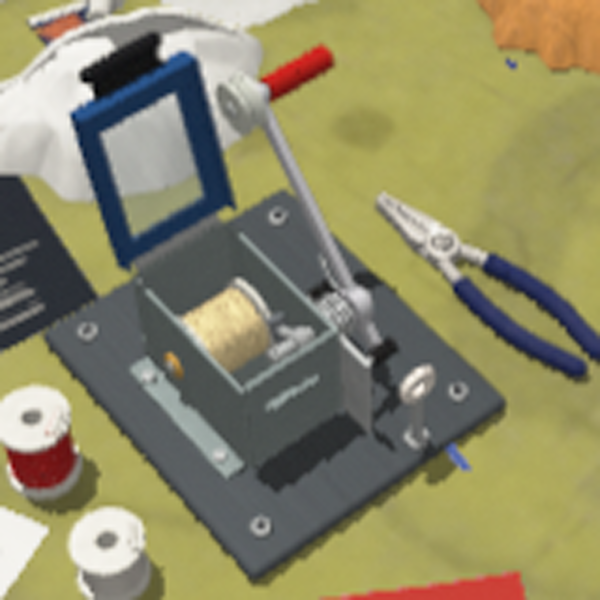

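View pics/c2.png

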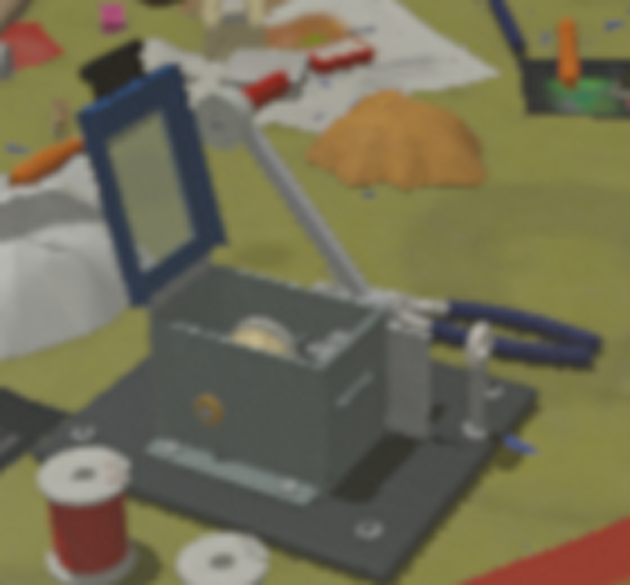

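The crops (×3.75 from (230,140), ×4.5 from (250,155)) show all four plate corners, the cover near upright with its black lip at crop 1 (120,65) and crop 2 (112,72), and the red knob's free end at crop 1 (328,60) and crop 2 (286,85). Next I solve the pose from these.

Create loc.py:
```python
from h import *
a=cam("scene");b=cam("side")
A=lambda u,v:(230+u/3.75-.4,140+v/3.75-.4)
B=lambda u,v:(250+u/4.5-.4,155+v/4.5-.4)
cs={'FL':(-106,91),'FR':(-106,-91),'RL':(106,91),'RR':(106,-91)}
S={'FL':(a,A(253,572)),'FR':(a,A(504,401)),'RL':(a,A(47,336)),'RR':(a,A(290,192))}
T={'FL':(b,B(385,573)),'FR':(b,B(537,395)),'RL':(b,B(36,449))}
for Q in(S,T):
    k=list(Q);P=np.array([onz(Q[i][0],*Q[i][1],12)[:2] for i in k]);M=np.array([cs[i] for i in k])*1.
    pc,mc=P.mean(0),M.mean(0);p=P-pc;m=M-mc
    th=np.arctan2((m[:,0]*p[:,1]-m[:,1]*p[:,0]).sum(),(m*p).sum())
    c,s=np.cos(th),np.sin(th);Rm=np.array([[c,-s],[s,c]]);t=pc-Rm@mc
    print("yaw",th,"pos",t,"res",(P-(m@Rm.T+pc)).round(1).tolist())
    if Q is S: th0,t0=th,t
def lab(n,p,q):
    X,g=tri(ray(a,*A(*p)),ray(b,*B(*q)))
    c,s=np.cos(th0),np.sin(th0);L=np.array([[c,s],[-s,c]])@(X[:2]-t0)
    print(n,X.round(1),"gap",round(g,1),"mach",L.round(1),X[2].round(1))
lab("lipmid",(120,67),(113,75))
lab("frameTL",(74,115),(82,112))
lab("frameTR",(190,55),(178,68))
lab("knobend",(328,60),(285,85))
lab("eyelet",(418,382),(481,340))
```

```bash
python3 loc.py
```

```text
yaw -0.16553383890297102 pos [595.2142178   72.67999755] res [[4.5, -3.9], [4.7, 2.0], [-4.9, -0.6], [-4.3, 2.5]]
yaw -0.17425087710859088 pos [596.14852365  72.72700004] res [[1.4, -4.0], [3.4, 5.2], [-4.8, -1.3]]
lipmid [685.1  79.  200. ] gap 1.5 mach [87.6 21. ] 200.0
frameTL [683.  114.8 194.3] gap 0.1 mach [79.7 56. ] 194.3
frameTR [667.1  45.1 194.1] gap 4.1 mach [ 75.5 -15.4] 194.1
knobend [635.5 -24.5 161.2] gap 0.8 mach [ 55.7 -89.2] 161.2
eyelet [498.3  57.3  71.5] gap 0.1 mach [-93.1 -31.1] 71.5
```

The knob end and eyelet match the given geometry within 2 mm: the machine is at (595.5, 72.7) with yaw about −0.168, and the cover is at about 1.85 rad. Next I work out the moves.

Create go.py:
```python
from h import *
yaw=-.168;pos=np.array([595.5,72.7,0]);M=R.from_euler('z',yaw)
def W(p): return M.apply(p)+pos
def rel(T): # machine-frame TCP targets -> shift in present tool axes
    s=read_state();q=R.from_quat(s["tool_rot"]);return q.inv().apply(np.array([W(t) for t in T])-s["eef_pos"])
def goal(): # tool y = -machine x, z down
    return R.from_matrix(np.c_[M.apply([0,-1,0]),M.apply([-1,0,0]),[0,0,-1]])
```

Run:
```python
from go import *
s=read_state();q=R.from_quat(s["tool_rot"])
print("rotvec",(q.inv()*goal()).as_rotvec().round(3))
print(rel([[125,20,440],[125,20,353]]).round(1), W([125,20,440]),W([125,20,353]))
print(s['joint_pos'])
for th in np.arange(1.85,-.01,-.185):
    c=np.array([54,0,88.5])+108*np.array([-np.cos(th),0,np.sin(th)])+3*np.array([np.sin(th),0,np.cos(th)])
    print(round(th,3),(c+[14.5,20,173]).round(1))
```

```text
rotvec [ 0.001  0.    -0.977]
[[-687.1  441.8  -35.5]
 [-687.1  441.8   51.5]] [722.08436188  71.51706789 440.        ] [722.08436188  71.51706789 353.        ]
[-8.56908030e-01  3.59112435e-01  1.14121107e-02 -1.86271719e-04
 -1.22412831e+00 -2.88102000e-01]
1.85 [101.1  20.  364.5]
1.665 [ 81.6  20.  368.7]
1.48 [ 61.7  20.  369.3]
1.295 [ 42.   20.  366.2]
1.11 [ 23.2  20.  359.6]
0.925 [  5.9  20.  349.6]
0.74 [ -9.2  20.  336.5]
0.555 [-21.7  20.  321. ]
0.37 [-31.1  20.  303.4]
0.185 [-37.1  20.  284.3]
-0.0 [-39.5  20.  264.5]
```

The manual's scale: shifts go in shares of 750 mm and turns go in shares of 4 rad. Converting my numbers, -687 mm / 750 = -0.916, 442 mm / 750 = 0.5893, -0.977 rad / 4 = -0.2443.

>>> {"method": "run_rows", "body": {"plan": [0,0,0,0,0,-0.048,0,0,0,-0.2443,-0.916,0.5893,-0.048,0,0,0,-0.2443,-0.916,0.5893,-0.048,0,0,0,-0.2443,-0.916,0.5893,-0.048,0,0,0,-0.2443,-0.916,0.5893,-0.048,0,0,0,-0.2443,-0.916,0.5893,-0.048,0,0,0,-0.2443,-0.916,0.5893,-0.048,0,0,0,-0.2443,-0.916,0.5893,-0.048,0,0,0,-0.2443,-0.916,0.5893,-0.048,0,0,0,-0.2443,-0.916,0.5893,-0.048,0,0,0,-0.2443,-0.916,0.5893,-0.048,0,0,0,-0.2443,-0.916,0.5893,-0.048,0,0,0,-0.2443,-0.916,0.5893,-0.048,0,0,0,-0.2443,-0.916,0.5893,-0.048,0,0,0,-0.2443,-0.916,0.5893,-0.048,0,0,0,-0.2443,-0.916,0.5893,-0.048,0,0,0,-0.2443,-0.916,0.5893,-0.048,0,0,0,-0.2443,-0.916,0.5893,-0.048,0,0,0,-0.2443,-0.916,0.5893,-0.048,0,0,0,-0.2443,-0.916,0.5893,-0.048,0], "grip_force": 30}}

```text
time_s: 2.2
eef_pos: [721.7, 71.6, 440.0]
tool_rot: [-0.645, 0.764, 0.0, -0.001]
contact_force: [0.1, -0.2, -0.1]
grip_width: -0.1
gripper_force: 0.0
```

Run:
```python
from go import *
s=read_state();q=R.from_quat(s["tool_rot"])
print("rotvec",(q.inv()*goal()).as_rotvec().round(3),rel([[125,20,353]]).round(1),s['joint_pos'].round(3))
d=vision.snapshot("scene");cv2.imwrite("pics/s1.png",cv2.resize(d["image"][60:310,180:500],(768,600)))
```

```text
rotvec [ 0.001 -0.001  0.   ] [[-0.1 -0.4 87. ]] [ 0.366  0.426  0.194 -0.    -1.34  -0.534]
```

View pics/s1.png

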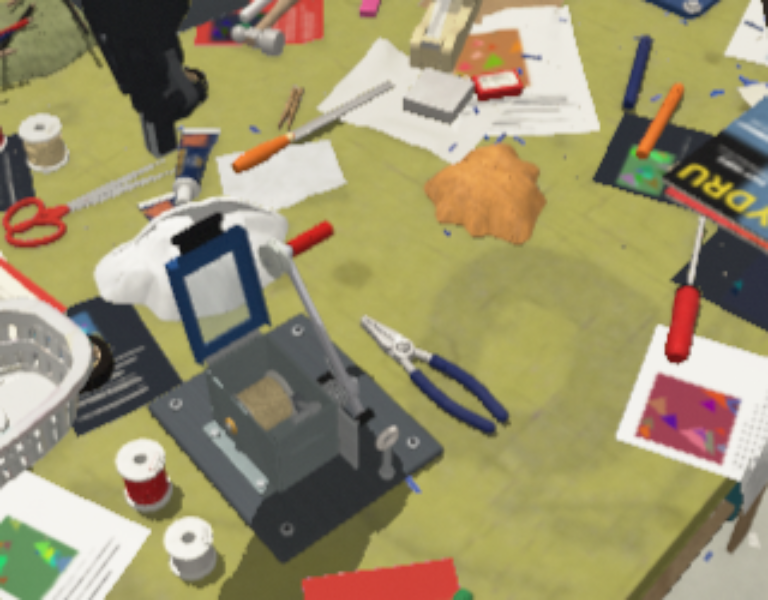

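The fingers hang high above and behind the cover, and nothing has been disturbed. I descend behind the lip and approach.

To row units: 80 mm / 750 = 0.1067, 60 mm / 750 = 0.08.

>>> {"method": "run_rows", "body": {"plan": [0,0,0,0,0,0.04,0,0,0,0,0,0,0.08,0,0,0,0,0,0,0.1067,0,0,0,0,0,0.0067,0.1067,0,0,0,0,0,0.0133,0.1067,0,0,0,0,0,0.02,0.1067,0,0,0,0,0,0.024,0.1067,0,0,0,0,0,0.028,0.1067,0,0,0,0,0,0.032,0.1067,0]}}

```text
time_s: 3.15
eef_pos: [698.2, 75.7, 361.9]
tool_rot: [-0.645, 0.764, -0.0, 0.001]
contact_force: [2.6, -0.0, 1.8]
grip_width: 0.0
gripper_force: 0.8
```

Run:
```python
from go import *
d=vision.snapshot("side");cv2.imwrite("pics/s2.png",cv2.resize(d["image"][100:300,220:430],(630,600)))
```

```text
(no output)
```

View pics/s2.png

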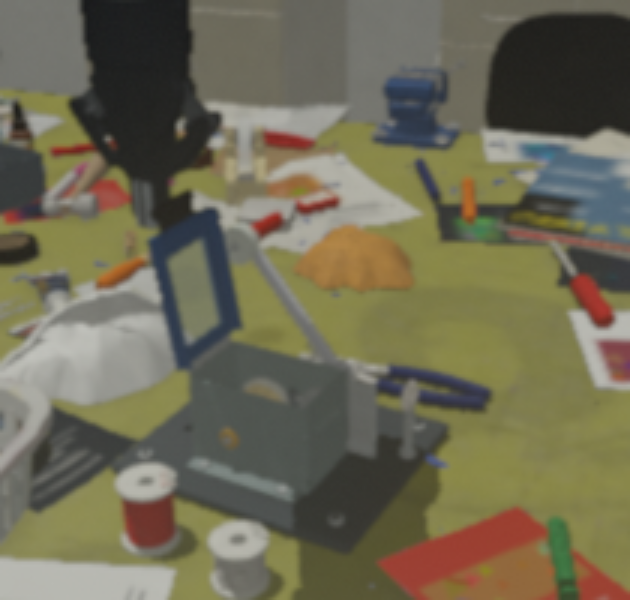

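Side view: the fingertips are behind the black lip at crop (165,205), and the 2.6 N reading says they are touching it. I push along the arc.

To row units: 68 mm / 750 = 0.0907, 59 mm / 750 = 0.0787.

>>> {"method": "run_rows", "body": {"plan": [0,0,0,0,0.0067,-0.004,0,0,0,0,0,0.0133,-0.008,0,0,0,0,0,0.0253,-0.0107,0,0,0,0,0,0.0387,-0.012,0,0,0,0,0,0.052,-0.012,0,0,0,0,0,0.0653,-0.0107,0,0,0,0,0,0.0787,-0.008,0,0,0,0,0,0.0907,-0.004,0]}}

```text
time_s: 4.0
eef_pos: [630.2, 87.1, 363.7]
tool_rot: [-0.645, 0.764, -0.0, 0.0]
contact_force: [0.8, -0.0, 0.8]
grip_width: -0.2
gripper_force: 0.4
```

>>> {"method": "run_rows", "body": {"plan": [0,0,0,0,0.012,0.004,0,0,0,0,0,0.024,0.0107,0,0,0,0,0,0.0347,0.0173,0,0,0,0,0,0.0453,0.0253,0,0,0,0,0,0.0547,0.0347,0,0,0,0,0,0.064,0.0453,0,0,0,0,0,0.072,0.056,0]}}

```text
time_s: 4.7
eef_pos: [577.3, 96.1, 320.9]
tool_rot: [-0.645, 0.764, 0.0, -0.0]
contact_force: [0.3, 0.5, 1.0]
grip_width: 0.1
gripper_force: 0.3
```

Run:
```python
from go import *
d=vision.snapshot("side");cv2.imwrite("pics/s3.png",cv2.resize(d["image"][100:300,220:430],(630,600)))
s=read_state();print(M.inv().apply(s['eef_pos']-pos))
```

```text
[-22.9031781   19.70415818 319.47533915]
```

View pics/s3.png

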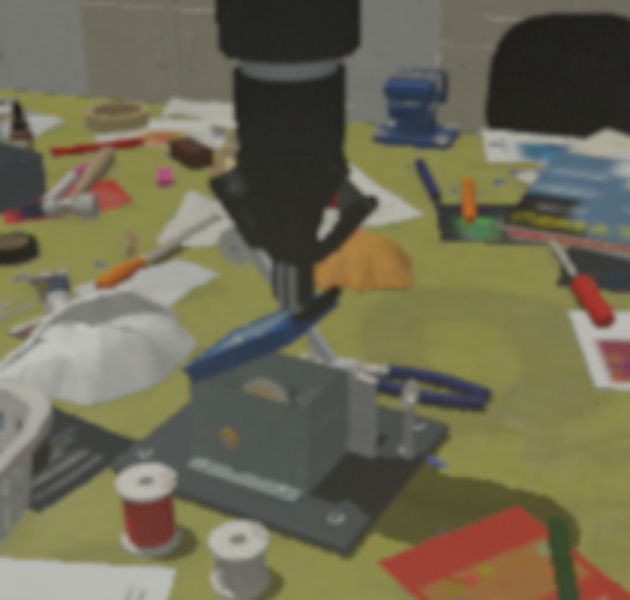

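The cover is following cleanly, at about 0.5 rad. I continue slowly to shut.

To row units: 50 mm / 750 = 0.0667, 12.5 mm / 750 = 0.0167.

>>> {"method": "run_rows", "body": {"plan": [0,0,0,0,0.004,0.0067,0,0,0,0,0,0.0067,0.012,0,0,0,0,0,0.0093,0.0173,0,0,0,0,0,0.012,0.024,0,0,0,0,0,0.0147,0.0307,0,0,0,0,0,0.0167,0.036,0,0,0,0,0,0.0187,0.0427,0,0,0,0,0,0.02,0.048,0,0,0,0,0,0.0213,0.0533,0,0,0,0,0,0.0213,0.0587,0,0,0,0,0,0.0213,0.0627,0,0,0,0,0,0.0213,0.0667,0]}}

```text
time_s: 5.95
eef_pos: [562.1, 98.7, 271.4]
tool_rot: [-0.645, 0.764, 0.0, -0.0]
contact_force: [-0.8, 0.1, 0.4]
grip_width: 0.2
gripper_force: 0.2
```

>>> {"method": "run_rows", "body": {"plan": [0,0,0,0,0,0.002,0,0,0,0,0,0,0.004,0,0,0,0,0,0,0.006,0,0,0,0,0,0,0.006,0]}}

```text
time_s: 6.35
eef_pos: [562.2, 98.7, 267.1]
tool_rot: [-0.645, 0.764, 0.0, -0.0]
contact_force: [-0.0, -0.2, 0.3]
grip_width: 0.1
gripper_force: 0.0
```

To row units: 2 mm / 750 = 0.0027, 1 mm / 750 = 0.0013.

>>> {"method": "run_rows", "body": {"plan": [0,0,0,0,0,0.0013,0,0,0,0,0,0,0.0027,0,0,0,0,0,0,0.0027,0]}}

```text
time_s: 6.65
eef_pos: [562.2, 98.7, 265.9]
tool_rot: [-0.645, 0.764, -0.0, 0.0]
contact_force: [-2.7, -0.3, 6.5]
grip_width: 0.2
gripper_force: 3.1
```

>>> {"method": "run_rows", "body": {"plan": [0,0,0,0,0,0.0013,0,0,0,0,0,0,0.0027,0,0,0,0,0,0,0.0027,0]}}

```text
time_s: 6.95
eef_pos: [562.2, 98.7, 265.7]
tool_rot: [-0.646, 0.764, -0.0, 0.001]
contact_force: [-8.6, -0.9, 21.6]
grip_width: 0.1
gripper_force: 10.6
```

Run:
```python
from go import *
d=vision.snapshot("side");cv2.imwrite("pics/s4.png",cv2.resize(d["image"][150:300,240:400],(640,600),interpolation=cv2.INTER_CUBIC))
```

```text
(no output)
```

View pics/s4.png

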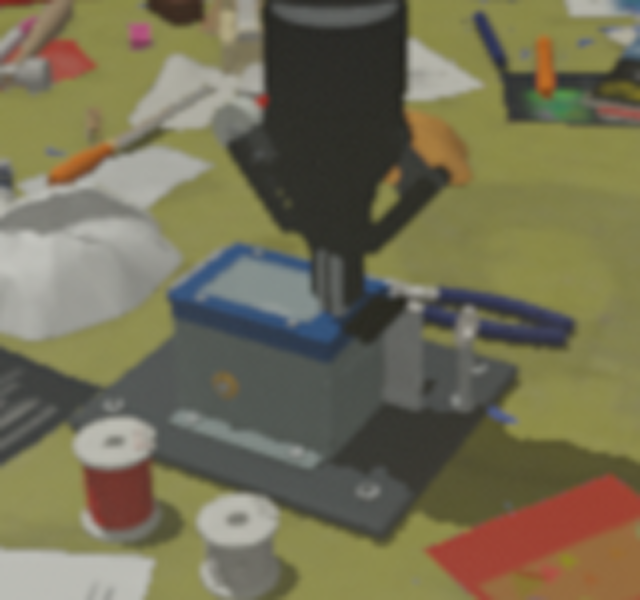

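The cover lies flat on the case, and a stiff 21 N contact confirms it. I leave straight up, then move over the knob, opening the fingers.

To row units: -140 mm / 750 = -0.1867, -100 mm / 750 = -0.1333.

>>> {"method": "run_rows", "body": {"plan": [0,0,0,0,0,-0.0027,0,0,0,0,0,0,-0.0067,0,0,0,0,0,0,-0.0133,0,0,0,0,0,0,-0.0267,0,0,0,0,0,0,-0.08,0,0,0,0,0,0,-0.1333,0,0,0,0,0,0,-0.1867,0]}}

```text
time_s: 7.7
eef_pos: [562.0, 98.5, 405.3]
tool_rot: [-0.645, 0.764, -0.0, -0.0]
contact_force: [1.4, -0.4, 0.1]
grip_width: 0.1
gripper_force: 0.0
```

Run:
```python
from go import *
print(rel([[55.7,-72,405],[55.7,-72,317]]).round(1))
```

```text
[[ 91.9 -93.    0.3]
 [ 91.8 -93.   88.3]]
```

To row units: -93 mm / 750 = -0.124, 92 mm / 750 = 0.1227.

>>> {"method": "run_rows", "body": {"plan": [0,0,0,0.04,-0.0413,0,60,0,0,0,0.08,-0.0827,0,60,0,0,0,0.1227,-0.124,0,60,0,0,0,0.1227,-0.124,0,60,0,0,0,0.1227,-0.124,0,60,0,0,0,0.1227,-0.124,0,60], "grip_force": 40}}

```text
time_s: 8.3
eef_pos: [638.2, -7.3, 403.4]
tool_rot: [-0.645, 0.764, 0.0, -0.0]
contact_force: [-0.0, -0.2, -0.5]
grip_width: 59.9
gripper_force: 0.0
```

Run:
```python
from go import *
print(rel([[55.7,-72,317]]).round(1))
d=vision.snapshot("side");a=d["image"][130:280,240:400]
e=vision.snapshot("wrist");w=e["image"]
cv2.imwrite("pics/s5.png",np.hstack([cv2.resize(a,(400,400)),cv2.resize(w,(400,250))[:, :] if 0 else cv2.copyMakeBorder(cv2.resize(w,(400,250)),0,150,0,0,0)]))
hsv=cv2.cvtColor(w,cv2.COLOR_BGR2HSV);m=cv2.inRange(hsv,(0,150,90),(5,255,255))|cv2.inRange(hsv,(174,150,90),(180,255,255))
n,l,st,c=cv2.connectedComponentsWithStats(m)
K=W([55.7,-70,161]);print("pred knob",proj(e,K))
for i in range(1,n):
    if st[i,4]>150:
        X=onz(e,*c[i],161);print(st[i],c[i],M.inv().apply(X-pos).round(1))
# is the cover shut: blue region's lip in side view
print("pred lip",proj(d,W([-68,20,91.5])), proj(d,W([-54,-14,93])))
```

```text
[[ 0.3 -0.3 86.4]]
pred knob [316.05071853 218.50028129]
[ 296  185   22   63 1239] [306.54398709 215.99757869] [ 62.  -71.8 161. ]
[ 459  206   87  103 3096] [501.7122093 255.1375969] [-72.2 -43.3 161. ]
[ 526  232  107  124 3880] [584.97113402 291.67371134] [-136.3  -14.7  161. ]
[   1  241   65   54 1449] [ 33.01449275 267.37750173] [252.9 -33.7 161. ]
[518 265  39  53 186] [537.56989247 290.11827957] [-102.2  -15.9  161. ]
[   9  316  104   49 1032] [ 49.54844961 332.65988372] [253.8  20.3 161. ]
[319 317  28  23 433] [332.06004619 327.53810624] [ 43.7  15.7 161. ]
pred lip [335.99470726 230.01972265] [337.6433679  221.11268901]
```

View pics/s5.png

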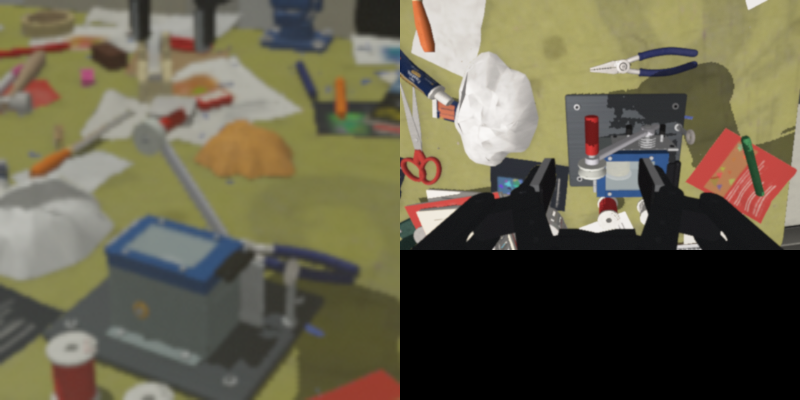

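The cover stays shut in the side view. The wrist view shows the knob between the open fingers at raw (307,216), about 5 mm to the rear of the estimate. I descend and grip.

To row units: 87 mm / 750 = 0.116, 60 mm / 750 = 0.08.

>>> {"method": "run_rows", "body": {"plan": [0,0,0,0,-0.004,0.04,60,0,0,0,0,-0.004,0.08,60,0,0,0,0,-0.004,0.116,60,0,0,0,0,-0.004,0.116,60], "grip_force": 40}}

```text
time_s: 8.8
eef_pos: [639.8, -7.3, 312.7]
tool_rot: [-0.646, 0.764, 0.002, -0.003]
contact_force: [-0.7, -0.6, -0.0]
grip_width: 60.4
gripper_force: 0.0
```

>>> {"method": "run_rows", "body": {"plan": [0,0,0,0,0,0,10,0,0,0,0,0,0,10,0,0,0,0,0,0,10,0,0,0,0,0,0,10,0,0,0,0,0,0,10,0,0,0,0,0,0,10], "grip_force": 40}}

```text
time_s: 9.4
eef_pos: [642.7, -8.0, 318.3]
tool_rot: [-0.646, 0.764, -0.001, 0.002]
contact_force: [5.3, 0.3, 6.6]
grip_width: 13.8
gripper_force: 39.8
```

Run:
```python
from go import *
s=read_state();p=M.inv().apply(s['eef_pos']-pos);print(p,s['contact_force'],s['moment'])
t0=p
for th in np.arange(0,1.41,.1):
    dx=130*(np.sin(.7-th)-np.sin(.7));dz=130*(np.cos(.7-th)-np.cos(.7));print(round(th,2),-dx.round(1),-dz.round(1))
```

```text
[ 60.04236744 -71.62353949 318.25834675] [5.29149029 0.31861105 6.58106307] [-0.02602835 -1.83718003  0.05357187]
0.0 -0.0 -0.0
0.1 10.3 -7.9
0.2 21.4 -14.7
0.3 33.1 -20.3
0.4 45.3 -24.8
0.5 57.9 -28.0
0.6 70.8 -29.9
0.7 83.7 -30.6
0.8 96.7 -29.9
0.9 109.6 -28.0
1.0 122.2 -24.8
1.1 134.4 -20.3
1.2 146.1 -14.7
1.3 157.2 -7.9
1.4 167.5 0.0
```

To row units: 84 mm / 750 = 0.112, 71 mm / 750 = 0.0947.

>>> {"method": "run_rows", "body": {"plan": [0,0,0,0,0.0067,-0.0053,10,0,0,0,0,0.0133,-0.0107,10,0,0,0,0,0.0213,-0.0147,10,0,0,0,0,0.028,-0.02,10,0,0,0,0,0.036,-0.024,10,0,0,0,0,0.044,-0.0267,10,0,0,0,0,0.06,-0.0333,10,0,0,0,0,0.0773,-0.0373,10,0,0,0,0,0.0947,-0.04,10,0,0,0,0,0.112,-0.0408,10,0,0,0,0,0.112,-0.0408,10]}}

```text
time_s: 10.5
eef_pos: [559.8, 5.6, 350.8]
tool_rot: [-0.646, 0.763, -0.003, 0.003]
contact_force: [7.7, -5.4, 11.9]
grip_width: 13.6
gripper_force: 41.4
```

Run:
```python
from go import *
s=read_state();p=M.inv().apply(s['eef_pos']-pos);print(p)
d=vision.snapshot("side");e=vision.snapshot("scene")
cv2.imwrite("pics/s6.png",np.hstack([cv2.resize(d["image"][130:280,240:400],(400,400)),cv2.resize(e["image"][140:300,230:390],(400,400))]))
```

```text
[-24.02455079 -72.10383298 350.77592422]
```

View pics/s6.png

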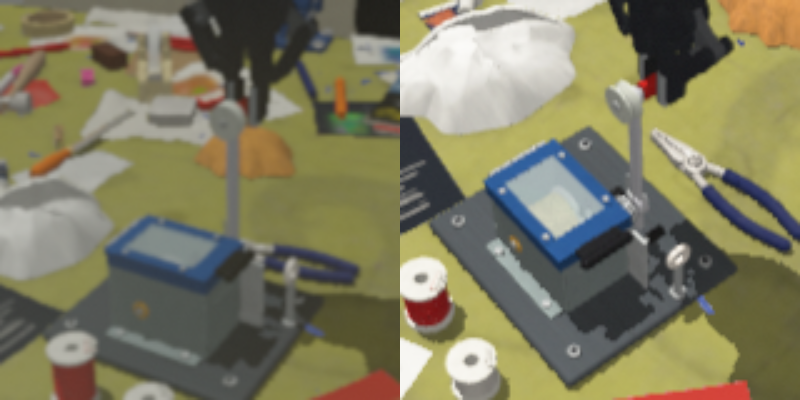

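The dancer is upright in the grip and the cover is still shut. I continue to the front stop.

To row units: 78 mm / 750 = 0.104, 73 mm / 750 = 0.0973.

>>> {"method": "run_rows", "body": {"plan": [0,0,0,0,0.0173,0,10,0,0,0,0,0.0347,0.0027,10,0,0,0,0,0.0507,0.0067,10,0,0,0,0,0.06,0.0093,10,0,0,0,0,0.068,0.0127,10,0,0,0,0,0.076,0.016,10,0,0,0,0,0.0827,0.02,10,0,0,0,0,0.0907,0.024,10,0,0,0,0,0.0973,0.0293,10,0,0,0,0,0.104,0.0333,10,0,0,0,0,0.104,0.0333,10]}}

```text
time_s: 11.7
eef_pos: [482.6, 18.7, 323.6]
tool_rot: [-0.646, 0.764, -0.002, 0.002]
contact_force: [5.5, -5.8, 7.6]
grip_width: 13.6
gripper_force: 39.9
```

>>> {"method": "run_rows", "body": {"plan": [0,0,0,0,0.0027,0.0027,10,0,0,0,0,0.0053,0.0047,10,0,0,0,0,0.0053,0.0047,10]}}

```text
time_s: 12.0
eef_pos: [478.8, 19.4, 320.2]
tool_rot: [-0.646, 0.764, -0.002, 0.002]
contact_force: [4.1, -4.4, 8.3]
grip_width: 13.8
gripper_force: 39.8
```

To row units: 3 mm / 750 = 0.004, 1.5 mm / 750 = 0.002.

>>> {"method": "run_rows", "body": {"plan": [0,0,0,0,0.002,0.0017,10,0,0,0,0,0.004,0.0035,10,0,0,0,0,0.004,0.0035,10]}}

```text
time_s: 12.3
eef_pos: [476.8, 19.8, 318.8]
tool_rot: [-0.646, 0.763, -0.003, 0.002]
contact_force: [6.2, -8.6, 12.8]
grip_width: 13.4
gripper_force: 40.2
```

>>> {"method": "run_rows", "body": {"plan": [0,0,0,0,0.002,0.0017,10,0,0,0,0,0.004,0.0035,10,0,0,0,0,0.004,0.0035,10]}}

```text
time_s: 12.6
eef_pos: [475.6, 20.1, 318.3]
tool_rot: [-0.646, 0.763, -0.005, 0.004]
contact_force: [9.8, -14.1, 23.7]
grip_width: 13.5
gripper_force: 41.3
```

Run:
```python
from go import *
s=read_state();p=M.inv().apply(s['eef_pos']-pos);print(p)
```

```text
[-109.40456726  -71.91955157  318.34199122]
```

The motion has stalled against the stop: force rises and the travel is 169 mm of the expected 167. I check the cover numerically, then hand in.

Run:
```python
from go import *
prev=cv2.imread("pics/s6.png")[:,:400];d=vision.snapshot("side");now=cv2.resize(d["image"][130:280,240:400],(400,400))
f=lambda a:cv2.boundingRect(cv2.inRange(cv2.cvtColor(a,cv2.COLOR_BGR2HSV),(100,140,60),(118,255,255))[200:300,90:240])
print(f(prev),f(now))
df=cv2.absdiff(prev,now)[205:295,100:215].mean();print(df)
print(read_state()["contact_force"])
```

```text
(107, 44, 38, 33) (110, 54, 19, 21)
0.4192914653784219
[  9.2801363  -13.45509357  23.09502013]
```

```bash
python3 -c "
from workcell import env, vision, read_state
print(env.hand_in())"
```

```text
the job is handed in; nothing more can be done
None
```

The job is handed in: the cover is shut, and the fingers are gripping the dancer arm's knob against its front stop (about 28 N on the tool); the spools and pliers were not touched.

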